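# Press a mounted print in the screw press

### The job

Press the mounted print: first push the carrier board all the way in under the screw press until it sits against the back stops. Then turn the crank clockwise until the spring shoe just meets the print - you will feel the crank get heavier - and from that point give it half a turn more, no further, and let go. Leave the things beside the press where they are.

Things in the scene. Friction and masses are not known exactly. Their poses are not given: they have to be found in the camera images.
- press: Small grey screw press, fixed to the bench: base 215 mm long (x -140 to +75), 190 wide, 20 high, columns at y = +-80 mm, a 44 mm deep bridge at z 116 to 142 mm. Origin on the bench under the screw axis; x is the way the board is pushed in (away from the robot, within 0.3 rad), z up.
- board: Loose plywood carrier board, 200 x 110 x 18 mm, 0.5 to 0.8 kg, on the press base between side rails with 3.5 mm play a side; starts 35 to 55 mm short of home. Home against the back stops its origin (underside, below the print's centre) is under the screw axis (x = 0 in the press's frame). The 3 mm thick mounted print lies on its far half.
- board_post (a point): Centre (half-way up) of the upright round wooden post, 22 mm in diameter, 42 mm tall, on the board's front end, by which the board is pushed or pulled. The board's upper side is 21 mm below this point. Board home: this point is at x = -120 mm in the press's frame. The board drags with 5 to 15 N, more at the stops.
- crank_axis (a point): Point on the vertical axis of crank and screw, at the height of the middle of the crank's handle (195 mm above the bench).
- crank_grip (a point): Middle of the crank's upright black handle: a freely spinning sleeve 18 mm in diameter, 50 mm tall, 45 mm from the crank axis, so the gripper need not turn with it. It stays 195 mm above the bench as the crank turns; crank arm and hub end 19 mm below this point. Starts on the far side of the axis, within 0.5 rad of the press's +x.
- crank (a joint): Crank angle in rad, growing clockwise seen from above; 0 with the arm along the press's +x; 24 mm of platen descent a turn. Turned free it needs a steady 0.34 N m (7.5 N at the handle); it stays where left. When the shoe meets the print this steps up by about 0.14 N m (3 N), then climbs by about 0.15 N m (3.3 N) in the next half turn.
- platen: Grey platen, 104 x 104 x 13 mm, moved by the screw. Origin: middle of its underside. A spring shoe (92 mm square plate, rubber face) hangs below it on four studs; its face is 20 to 44 mm below this origin, set anew each time and not measured. It meets the print 0.25 to 1.5 turns from the start, at about 37 N, plus 3.3 N per mm of further descent.
- dropper: Bystander: small brown dropper bottle with a black rubber bulb, 32 mm wide, 89 tall, standing to the left of the press. Origin under its centre.
- film_can: Bystander: black film canister, 34 mm wide, 51 tall, standing to the right of the press. Origin under its centre.
- lens_case: Bystander: small clear jar with a black screw lid, 54 mm wide, 42 tall, standing to the right of the press, nearer the robot. Origin under its centre.
Things that resemble listed ones, but are neither listed nor needed, are in the scene too. There is more than one size of the board; the one meant has the size given above.

How it is judged:
On the way, in this order (a step that is already met when the one before it is completed fails the run):
1. the carrier board is home against the back stops (post within 5 mm of its home position), the shoe still clear of the print (x of board_post in the frame of press above -0.125 m and contact force between platen and anything else below 1 N), for 0.2 s.
2. the shoe is wound down on to the print (contact force between platen and anything else above 12 N), for 0.1 s.
3. the crank is half a turn past contact: the shoe presses with 64 to 89 N (contact force between platen and anything else between 64 and 89 N), for 0.2 s.
At the end, for the whole second after the job is handed in: The carrier board is home against the back stops (within 5 mm), the shoe presses the print with 64 to 89 N (the crank about 0.34 to 0.66 turn past first contact), and the crank is at rest (all of step 3 and x of board_post in the frame of press above -0.125 m and velocity of joint crank between -0.05 and 0.05 rad/s); the robot touches nothing.
It fails at once if the print is over-pressed (shoe force above 98 N, more than about three quarters of a turn past contact) (contact force between platen and anything else above 98 N).
It fails at once if a bystander beside the press is moved more than 20 mm (distance of any of dropper, film_can, lens_case from where it was at the start of the episode above 0.02 m).
It also fails if it takes over 72 s, if anything falls off the work surface, if the arm or the gripper's body presses on something with over 40 N, if the wrist force passes 120 N, or if a joint passes its speed limit or range.

### The arm

A 7-joint arm with a two-finger parallel gripper is mounted at the origin on a cart in front of the work surface, level with it; the furniture and walls round the work are solid. World frame = base frame: x ahead of the robot, y to its left, z up, the work surface at z = 0. Lengths are in m, angles in rad, forces in N, time in s.
With the tool pointing down it reaches from about 0.375 to 0.925 m from the base axis. Payload 3.1 kg.
Tool frame: the origin (TCP) lies midway between the tips of the shut fingers; the grasp point (between the pads) lies 19 mm behind it; z points along the fingers, y is the direction in which the jaws open and shut (so a half turn about z gives the same grasp; the last joint's range is limited). The gripper opens to 85 mm and grips with 20 to 120 N. Pads are 22 mm wide; open, the fingers measure 114 mm over their backs; the gripper's body (76 mm by 85 mm) begins 54 mm behind the grasp point. The pads swing forward as they close: fully open they stand 13 mm farther back than shut.
Start: joints at [-1.439, 0.383, 0.044, 1.598, -0.018, 1.161, -0.05], TCP at [0.148, 0.633, 0.231] pointing down, gripper open.
Joint ranges: [-2.61, 2.61], [-0.41, 2.15], [-1.48, 1.57], [0, 2.5], [-1.57, 4.71], [0.05, 1.97], [-2.85, 2.85]. Speed limits (rad/s): [2.79, 2.79, 3.14, 3.14, 3.14, 3.14, 3.14].

### API

Orientations are given as a rotation vector (axis times angle).
In Python, from rig import * gives the robot as it stands. Calls block until the motion is done:
- move_to(position, orientation): joint-space move of the TCP to a pose.
- move_linear(position, rot=None, max_speed=0.15): straight line of the TCP; rot=None keeps the orientation; max_speed is the mean speed in m/s.
- goto_joints(angles): joint-space move.
- gripper_to(opening): finger opening in m; the grip force is fixed at half the most; returns when the fingers have stopped.
- wait(seconds).
- inverse_kinematics(position, orientation): joint angles nearest the present ones, or None.
- sense(): the state.
- get_image(name): name is "scene" or "side" or "wrist"; returns (picture, depth): 400x640x3 uint8, blue, green, red; 400x640 float32, m along the optical axis (not along the pixel's ray), 0 where there is no reading.
- camera_model(name): a dict with "camera_matrix" (3x3 intrinsics, pixels), "k1" (the pictures are not rectified: a ray, as slopes to the right and down, at radius r is drawn at 1 + k1 r^2 times it, then the intrinsics apply), "extrinsics" (4x4, takes a point from camera to world coordinates). Camera axes: x right, y up, looking along -z (the intrinsics and any distortion apply to the point x, -y, -z); pixel columns grow to the right and rows downward; lengths in m; the calibration is good to about 2 mm. A picture is of the moment at which its call begins: read the wrist's pose just before it. camera_model takes no time and is no camera call; for the wrist camera it gives the pose at the moment of the call.
A pose or a line that the arm cannot do raises IKError and nothing moves.
- close_job(): hands the job in, once; it reports no verdict.
The state is a dict: "time_s": time; "q": joint angles; "dq": joint speeds; "joint_efforts": joint torques, N m; "eef_pos": TCP position; "orientation": TCP orientation; "contact_force": force on the tool from outside, world axes, zero at the start; "ft_torque": the same for the moment, N m; "finger_gap": finger opening in m.
Only numpy, scipy, OpenCV 4.12 (cv2) and the standard library are available. Lean on these libraries where they do the work, as an engineer would, in place of code of your own. Each camera call takes 0.05 s, during which the arm holds its last target.

## Working session

There is one attempt and no reset: what is moved stays moved. The work goes in short steps, each a Python script; the robot and the scene stay as the last script left them, time stands still between calls to the robot, and variables do not carry over. Pictures are saved under pics/ and viewed, and the job is handed in when it is done.

```bash
ls; mkdir -p pics
python3 - <<'E'
from rig import *
import cv2,numpy as np
for n in ["scene","side","wrist"]:
    m=camera_model(n); im,d=get_image(n); cv2.imwrite(f"pics/{n}0.png",im); np.savez(f"{n}0.npz",im=im,d=d,K=m["camera_matrix"],k1=m["k1"],E=m["extrinsics"])
    print(n,m)
print(sense())
E
```

```text
pics
scene {'camera_matrix': array([[395.47423468,   0.        , 320.68158014],
       [  0.        , 395.47423468, 194.18060985],
       [  0.        ,   0.        ,   1.        ]]), 'k1': -0.040119676715964746, 'extrinsics': array([[ 0.6149798 ,  0.42988175, -0.66106091, -0.16459752],
       [-0.78845009,  0.32236355, -0.52385894, -0.5612    ],
       [-0.01209545,  0.8433762 ,  0.53718738,  0.75399318],
       [ 0.        ,  0.        ,  0.        ,  1.        ]])}
side {'camera_matrix': array([[412.29602479,   0.        , 312.22016126],
       [  0.        , 412.29602479, 199.22745381],
       [  0.        ,   0.        ,   1.        ]]), 'k1': 0.00698924600741024, 'extrinsics': array([[ 0.75023523,  0.30602531, -0.58608498, -0.08726354],
       [-0.66095486,  0.32447096, -0.67665151, -0.75809529],
       [-0.01690493,  0.89502352,  0.44569846,  0.64404803],
       [ 0.        ,  0.        ,  0.        ,  1.        ]])}
wrist {'camera_matrix': array([[325.71022935,   0.        , 317.88486131],
       [  0.        , 325.71022935, 200.73290751],
       [  0.        ,   0.        , 
[... 275 characters left out ...]
  0.        ,  1.        ]])}
{'time_s': 0.15, 'q': array([-1.43879771,  0.38366077,  0.04386768,  1.59922365, -0.01792204,
        1.16117767, -0.04989847]), 'dq': array([ 0.00243714, -0.0031226 ,  0.00136822, -0.00510443,  0.00092036,
        0.0004358 ,  0.00091334]), 'joint_efforts': array([ 1.76691239e-03, -4.34050083e+01,  1.02667652e+00, -2.49979305e+01,
        1.07334470e-02,  7.24051104e-03,  2.58828777e-05]), 'eef_pos': array([0.14789528, 0.63219284, 0.23016257]), 'orientation': array([-0.3600832 , -3.12074246,  0.00325405]), 'contact_force': array([ 0.23626772,  0.11658513, -0.13147981]), 'ft_torque': array([0.01428248, 0.05072476, 0.020921  ]), 'finger_gap': 0.08503533178027037}
```

View pics/scene0.png

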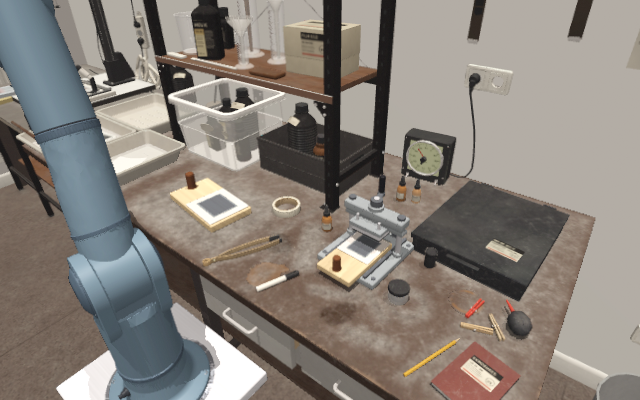

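View pics/side0.png

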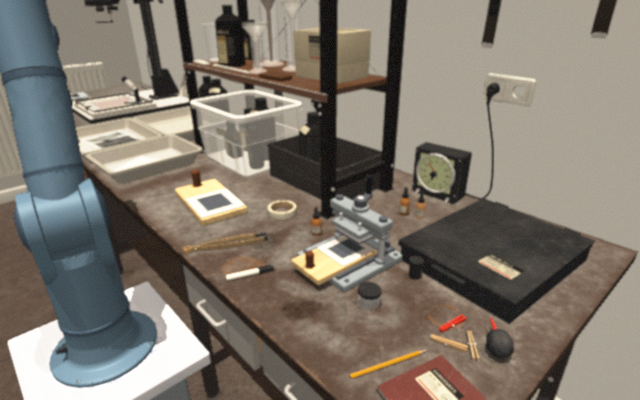

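View pics/wrist0.png

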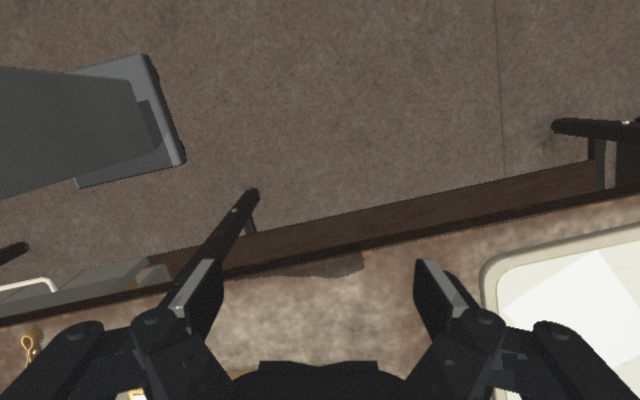

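The scene shows the press near (368,235), the board post at (337,263) and the black crank handle at (381,186). A shelf upright stands behind and left, its foot near (335,205). A second board at (210,203) is the decoy.

```bash
cat > h.py <<'E'
import numpy as np,cv2
def undist(m,uv):
    K=np.array(m["camera_matrix"]);k1=float(m["k1"])
    uv=np.atleast_2d(np.array(uv,float))
    return cv2.undistortPoints(uv[:,None],K,np.array([k1,0,0,0.]))[:,0]
def ray(m,uv):
    s=undist(m,uv);E=np.array(m["extrinsics"])
    d=np.c_[s[:,0],-s[:,1],-np.ones(len(s))]
    return E[:3,3],d@E[:3,:3].T      # depth along axis multiplies d directly
def plane(m,uv,z):
    o,d=ray(m,uv);return o+d*((z-o[2])/d[:,2])[:,None]
def dep(m,uv,D):
    o,d=ray(m,uv);return o+d*np.array([D[int(round(v)),int(round(u))] for u,v in np.atleast_2d(uv)])[:,None]
def proj(m,P):
    E=np.array(m["extrinsics"]);K=np.array(m["camera_matrix"])
    c=(np.atleast_2d(P)-E[:3,3])@E[:3,:3]
    q=np.c_[c[:,0],-c[:,1],-c[:,2]]
    return cv2.projectPoints(q,np.zeros(3),np.zeros(3),K,np.array([float(m["k1"]),0,0,0]))[0][:,0]
def cloud(m,D):
    v,u=np.mgrid[0:D.shape[0],0:D.shape[1]]
    o,d=ray(m,np.c_[u.ravel(),v.ravel()]);return (o+d*D.reshape(-1,1)).reshape(*D.shape,3)
def ld(n):
    z=np.load(n);return z["im"],z["d"],dict(camera_matrix=z["K"],k1=z["k1"],extrinsics=z["E"])
E
python3 - <<'E'
from h import *
im,d,m=ld("scene0.npz")
for n,p in dict(post=(337,258),grip=(381,185),post_top=(337,257),dropper=(327,222),can=(431,257),jar=(399,288),upright=(333,170),upr2=(383,130),shelf=(300,75),box=(320,50)).items(): print(n,dep(m,p,d)[0].round(3))
c=im[150:310,290:470];cv2.imwrite("pics/sc_crop.png",cv2.resize(c,None,fx=4,fy=3.5,interpolation=2)[:600] if 0 else cv2.resize(c,(675,600),interpolation=cv2.INTER_CUBIC))
im,d,m=ld("side0.npz")
c=im[160:320,270:450];cv2.imwrite("pics/sd_crop.png",cv2.resize(c,(675,600),interpolation=cv2.INTER_CUBIC))
E
```

```text
post [ 0.454 -0.121  0.078]
grip [ 0.658 -0.119  0.195]
post_top [ 0.456 -0.12   0.08 ]
dropper [0.603 0.024 0.039]
can [ 0.643 -0.296  0.041]
jar [ 0.49  -0.282  0.042]
upright [0.704 0.077 0.157]
upr2 [1.002 0.075 0.188]
shelf [0.813 0.293 0.391]
box [0.821 0.215 0.479]
```

View pics/sc_crop.png

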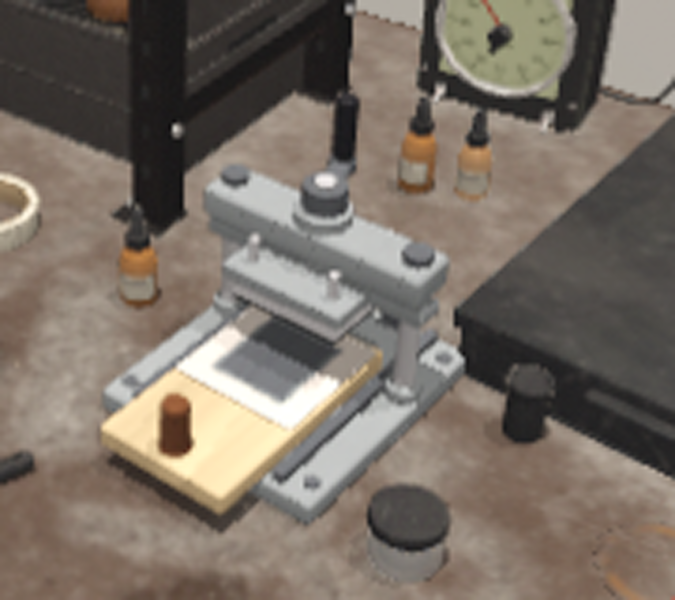

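View pics/sd_crop.png

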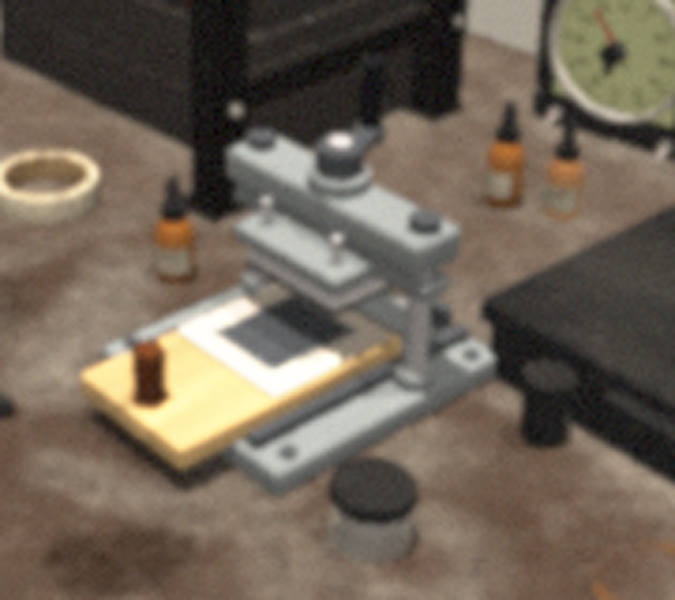

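Run:
```python
from h import *
for n in ["scene","side"]:
    im,d,m=ld(n+"0.npz");C=cloud(m,d);x,y,z=C[...,0],C[...,1],C[...,2]
    roi=(x>.35)&(x<.8)&(y>-.26)&(y<.03)&(d>0)
    def pr(name,mask):
        P=C[mask]; 
        if len(P)<5: print(n,name,len(P));return
        r=cv2.minAreaRect((P[:,:2]*1000).astype(np.float32))
        print(n,name,len(P),"mean",P.mean(0).round(4),"rect",np.round(r[0],1),np.round(r[1],1),round(r[2],2),"z",np.percentile(P[:,2],[5,95]).round(3))
    pr("bridge",roi&(abs(z-.142)<.004))
    hsv=cv2.cvtColor(im,cv2.COLOR_BGR2HSV);dark=hsv[...,2]<60
    pr("handle",roi&(z>.178)&(z<.235))
    pr("handletop",roi&(z>.214)&(z<.235))
    pr("hub",roi&(z>.168)&(z<.1775)&(abs(x-.615)<.04))
    pr("posttop",roi&(abs(z-.080)<.003)&(x<.5))
    pr("post",roi&(z>.046)&(z<.085)&(x<.5))
    pr("boardtop",roi&(abs(z-.038)<.003)&(hsv[...,1]>60)&(hsv[...,2]>120))
```

```text
scene bridge 456 mean [ 0.6172 -0.1339  0.1407] rect [ 621.5 -127.8] [188.6  44.2] 86.97 z [0.139 0.144]
scene handle 98 mean [ 0.6615 -0.1184  0.2015] rect [ 664.3 -117.1] [16.6 17.4] 51.17 z [0.181 0.219]
scene handletop 23 mean [ 0.664  -0.117   0.2181] rect [ 664.7 -117. ] [16.  15.5] 49.77 z [0.216 0.22 ]
scene hub 82 mean [ 0.6203 -0.1286  0.1719] rect [ 627.  -123.6] [44.8 32.2] 36.26 z [0.169 0.176]
scene posttop 27 mean [ 0.4544 -0.117   0.079 ] rect [ 454.4 -117.4] [17.5 15.4] 34.78 z [0.077 0.081]
scene post 114 mean [ 0.4511 -0.1202  0.0669] rect [ 453.8 -118.7] [19.4 20.3] 77.67 z [0.049 0.08 ]
scene boardtop 663 mean [ 0.4865 -0.1229  0.0369] rect [529.2 -80.2] [195.6 212.8] 2.76 z [0.035 0.039]
side bridge 461 mean [ 0.6164 -0.1371  0.1422] rect [ 622.7 -127.5] [189.4  46. ] 87.09 z [0.139 0.145]
side handle 116 mean [ 0.663  -0.118   0.2013] rect [ 651.1 -124.7] [57.4 17.7] 31.75 z [0.18  0.221]
side handletop 28 mean [ 0.6649 -0.1161  0.2185] rect [ 666.5 -115.4] [16.6 15.1] 88.7 z [0.214 0.222]
side hub 87 mean [ 0.622  -0.1284  0.1729] rect [ 630.2 -127. ] [48.  31.2] 1.87 z [0.169 0.177]
side posttop 37 mean [ 0.4554 -0.1178  0.0799] rect [ 456.6 -116. ] [18.7 16.9] 76.89 z [0.078 0.082]
side post 127 mean [ 0.4532 -0.1217  0.0668] rect [ 473.3 -181.8] [ 19.1 154.2] 16.23 z [0.048 0.081]
side boardtop 820 mean [ 0.4896 -0.1294  0.0385] rect [526.5 -83.2] [196.7 211.3] 5.19 z [0.036 0.04 ]
```

```bash
cat >> h.py <<'E'
YAW=np.deg2rad(-3.0); AX=np.array([.622,-.1277])
RP=np.array([[np.cos(YAW),-np.sin(YAW)],[np.sin(YAW),np.cos(YAW)]])
def w(px,py): return AX+RP@np.array([px,py])
def topress(p): return RP.T@(np.array(p)[:2]-AX)
def down(deg): # rotvec, tool y at 2*deg-90
    a=np.deg2rad(deg);return np.pi*np.array([np.cos(a),np.sin(a),0])
E
python3 - <<'E'
from h import *
from rig import *
for a in (88.5,-1.5):
  for p in ([.4555,-.1175,.12],[.4555,-.1175,.048],[.52,-.12,.048],[.6655,-.1163,.25],[.6655,-.1163,.182],[.577,-.1277,.182]):
    q=inverse_kinematics(p,down(a)); print(a,p,None if q is None else np.round(q,2))
for p in ([.10,.48,.33],[.33,.33,.33]):
    q=inverse_kinematics(p,down(88.5)); print(p,None if q is None else np.round(q,2))
E
```

```text
88.5 [0.4555, -0.1175, 0.12] [-0.68  0.28  0.95  2.15 -0.3   0.85  1.97]
88.5 [0.4555, -0.1175, 0.048] [-0.41  0.38  0.66  2.18 -0.36  0.69  2.01]
88.5 [0.52, -0.12, 0.048] [-0.4   0.49  0.65  2.03 -0.42  0.76  2.03]
88.5 [0.6655, -0.1163, 0.25] [-0.56  0.59  0.97  1.54 -0.5   1.28  2.  ]
88.5 [0.6655, -0.1163, 0.182] [-0.53  0.64  0.92  1.61 -0.54  1.17  2.03]
88.5 [0.577, -0.1277, 0.182] [-0.57  0.44  0.9   1.82 -0.39  1.07  2.  ]
-1.5 [0.4555, -0.1175, 0.12] [-0.88  0.42  1.22  2.15 -0.5   0.9  -0.98]
-1.5 [0.4555, -0.1175, 0.048] [-0.46  0.39  0.72  2.18 -0.4   0.7  -1.1 ]
-1.5 [0.52, -0.12, 0.048] [-0.57  0.58  0.87  2.04 -0.61  0.81 -0.95]
-1.5 [0.6655, -0.1163, 0.25] [-0.57  0.6   0.99  1.54 -0.51  1.28 -1.13]
-1.5 [0.6655, -0.1163, 0.182] [-0.58  0.7   1.03  1.61 -0.63  1.2  -1.05]
-1.5 [0.577, -0.1277, 0.182] [-0.57  0.45  0.9   1.82 -0.4   1.07 -1.14]
[0.1, 0.48, 0.33] [-1.45  0.    0.    1.84 -0.    1.29  0.07]
[0.33, 0.33, 0.33] [-1.08 -0.06  0.2   1.9   0.01  1.3   0.63]
```

Run:
```python
from h import *
from rig import *
goto_joints([-1.45,0,0,1.84,0,1.29,0]);s=sense();print(s["time_s"],s["eef_pos"])
goto_joints([0.26,0,0,1.84,0,1.29,-1.36]);s=sense();print(s["time_s"],s["eef_pos"],s["orientation"],s["contact_force"])
for p in ([.4555,-.1175,.12],[.4555,-.1175,.048],[.52,-.12,.048],[.6655,-.1163,.25],[.6655,-.1163,.182],[.577,-.1277,.182]):
    q=inverse_kinematics(p,down(-1.5)); print(p,None if q is None else np.round(q,2))
im,d=get_image("wrist");cv2.imwrite("pics/w1.png",im)
```

```text
0.925 [0.10048843 0.48389338 0.33320193]
3.5583 [ 0.46542189 -0.16503893  0.33354471] [ 3.13832474 -0.0731299   0.01789977] [ 0.5749777  -0.26918968 -0.63488246]
[0.4555, -0.1175, 0.12] [ 0.21  0.19 -0.05  2.11  0.01  0.84 -1.47]
[0.4555, -0.1175, 0.048] [ 0.21  0.32 -0.05  2.15  0.02  0.67 -1.48]
[0.52, -0.12, 0.048] [ 0.19  0.41 -0.05  2.    0.03  0.73 -1.5 ]
[0.6655, -0.1163, 0.25] [ 0.16  0.42 -0.07  1.51  0.03  1.22 -1.53]
[0.6655, -0.1163, 0.182] [ 0.16  0.48 -0.06  1.57  0.03  1.1  -1.54]
[0.577, -0.1277, 0.182] [ 0.19  0.32 -0.05  1.79  0.02  1.03 -1.49]
```

View pics/w1.png

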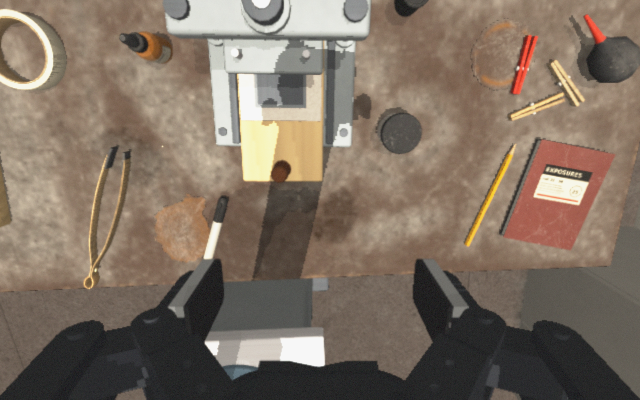

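The wrist view shows the board with its post at (281,171) and the press above it. The camera sits on the press side, so I'll flip the wrist to keep it clear.

Run:
```python
from h import *
from rig import *
goto_joints([0.21,0.19,-0.05,2.11,0.01,.84,1.67]);
P=np.array([.4555,-.1175])
move_linear([*P,.12],down(88.5),.15);s=sense();print(s["time_s"],s["eef_pos"],s["orientation"])
move_linear([*P,.048],None,.12);f0=sense()["contact_force"]
gripper_to(.015);s=sense();print(s["time_s"],s["eef_pos"],s["finger_gap"],f0,s["contact_force"])
np.save("f0.npy",f0)
im,d=get_image("side");cv2.imwrite("pics/s2.png",im[160:340,240:440][:, :].repeat(3,0).repeat(3,1))
```

```text
6.4167 [ 0.45526135 -0.11755811  0.1198993 ] [-8.24286675e-02 -3.14017564e+00  8.56076716e-05]
7.7833 [ 0.45569497 -0.11726968  0.04853279] 0.02041620683289725 [-0.65998002 -0.39985516  0.46143708] [-1.78201174  0.57183551  4.43786792]
```

View pics/s2.png

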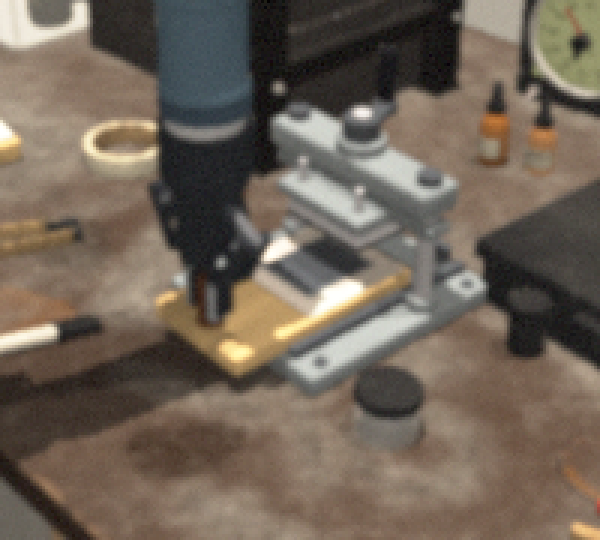

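The post is gripped. Next I push it along the press's x, in small steps near the end.

Run:
```python
from h import *
from rig import *
s=sense();p0=s["eef_pos"];F0=s["contact_force"]
dx=np.array([*RP[:,0],0]);print("start",topress(p0))
tr=0.038
move_linear(p0+dx*tr,None,.08)
while True:
    s=sense();f=s["contact_force"];fx=-f@dx
    print(round(tr*1e3,1),"t",round(s["time_s"],2),topress(s["eef_pos"]).round(4),f.round(1))
    if fx>28 or tr>.056: break
    tr+=.0015;move_linear(p0+dx*tr,None,.05)
```

```text
start [-0.16663083  0.00171225]
38.0 t 8.46 [-0.1353  0.0004] [-6.8 -1.1  8.5]
39.5 t 8.71 [-0.1353  0.0005] [-11.1   0.4  12. ]
41.0 t 8.96 [-0.1354  0.0005] [-14.3   1.1  15.3]
42.5 t 9.21 [-0.1354  0.0005] [-16.8   0.6  18.7]
44.0 t 9.46 [-0.1355  0.0004] [-20.2  -0.5  21.9]
45.5 t 9.71 [-0.1355  0.0005] [-23.3   1.8  25.7]
47.0 t 9.96 [-0.1355  0.0005] [-25.9   2.5  29.2]
48.5 t 10.21 [-0.1356  0.0005] [-28.1   1.2  33.7]
```

Run:
```python
from h import *
from rig import *
s=sense();print(s["eef_pos"],s["orientation"],s["finger_gap"],s["q"].round(3))
for n in ("scene","side"):
    im,d=get_image(n);m=camera_model(n);np.savez(f"{n}3.npz",im=im,d=d,K=m["camera_matrix"],k1=m["k1"],E=m["extrinsics"])
    v,u=(150,260) if n=="scene" else (150,240)
    cv2.imwrite(f"pics/{n}3.png",cv2.resize(im[v:v+170,u:u+220],(776,600),interpolation=cv2.INTER_CUBIC))
```

```text
[ 0.4866007  -0.12013367  0.04707441] [-8.60290484e-02 -3.10297958e+00 -2.55898349e-03] 0.020854378539393214 [ 0.194  0.383 -0.042  2.053  0.028  0.743  1.65 ]
```

View pics/scene3.png

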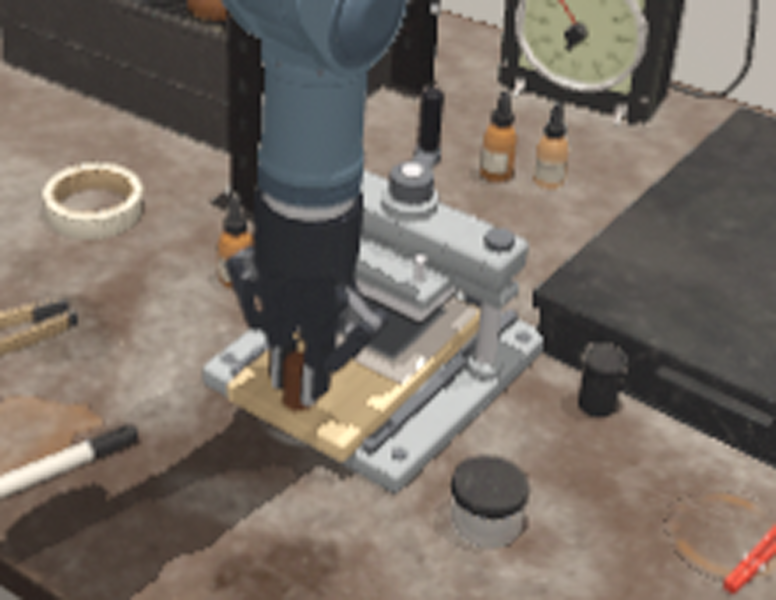

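View pics/side3.png

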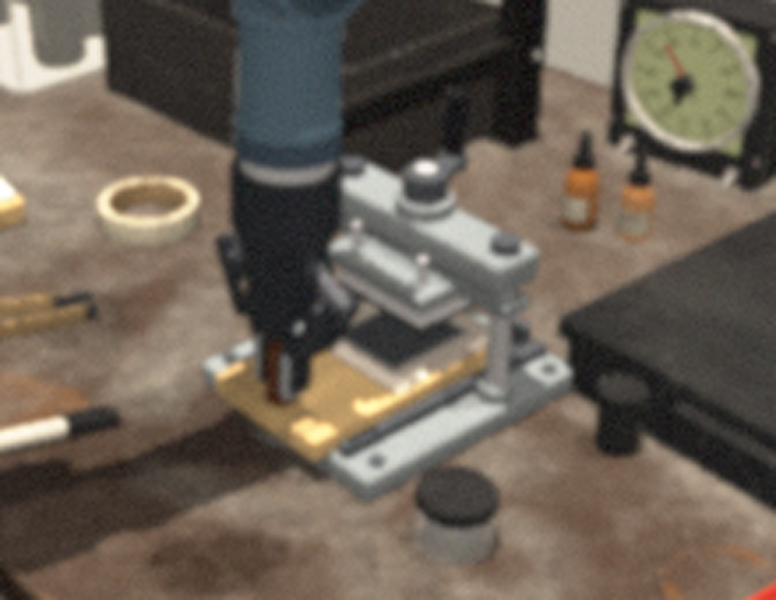

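The tool stalls at press x = -0.135 with the downward load growing in step with the push. The rigid grip seems to be loading the board. I'll release, look at the board, then push the post from behind with shut fingers.

Run:
```python
from h import *
from rig import *
s=sense();p=s["eef_pos"]
gripper_to(.05);s=sense();print(s["time_s"],s["eef_pos"],s["contact_force"])
p=s["eef_pos"]
move_linear([p[0],p[1],.115],down(88.5),.15)
q=w(-.19,.001)
move_linear([*q,.13],None,.15);gripper_to(0.0)
s=sense();print(s["time_s"],s["eef_pos"],s["contact_force"])
for n in ("scene","side","wrist"):
    im,d=get_image(n);m=camera_model(n);np.savez(f"{n}4.npz",im=im,d=d,K=m["camera_matrix"],k1=m["k1"],E=m["extrinsics"])
    v,u=(150,260) if n=="scene" else (150,240)
    cv2.imwrite(f"pics/{n}4.png",im if n=="wrist" else cv2.resize(im[v:v+170,u:u+220],(776,600),interpolation=cv2.INTER_CUBIC))
```

```text
10.7 [ 0.50517236 -0.11967586  0.04861446] [ 0.15611055 -0.84777127 -0.3858997 ]
12.475 [ 0.43243249 -0.11673038  0.1299412 ] [ 0.08793814  0.56510206 -1.36533903]
```

View pics/scene4.png

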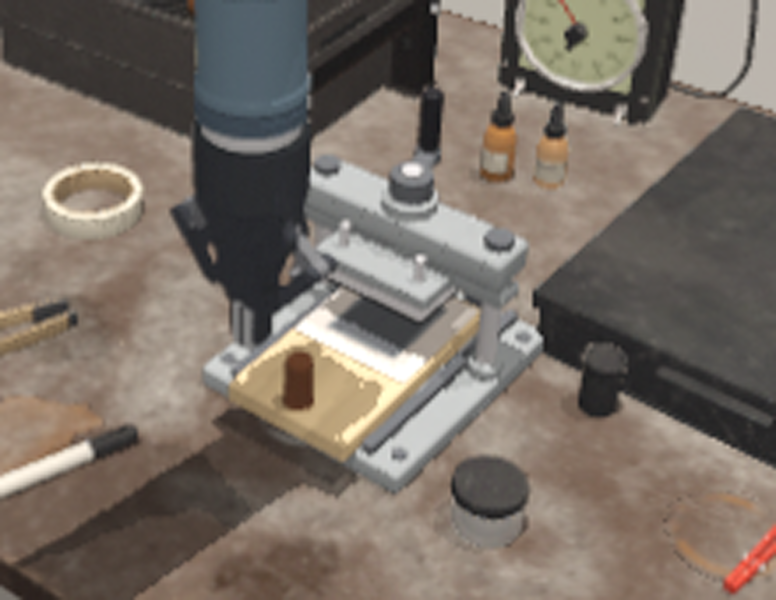

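View pics/side4.png

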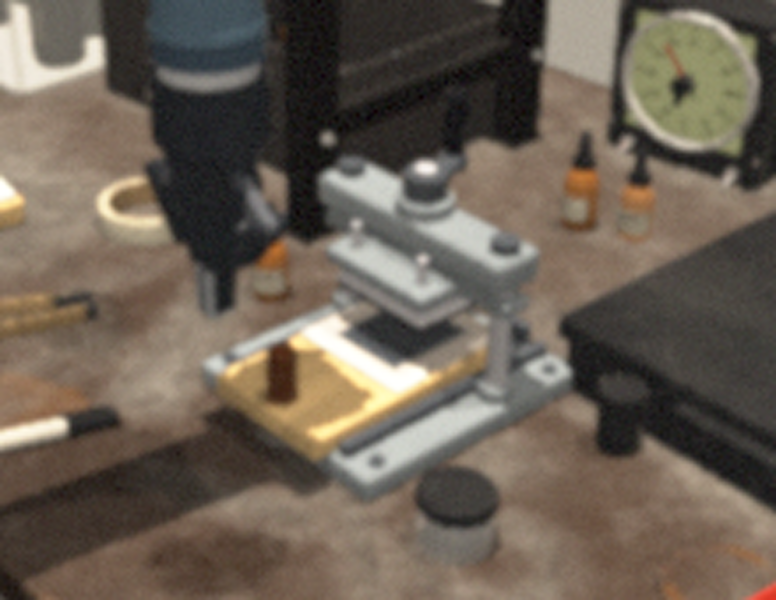

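Run:
```python
from h import *
for n in ["scene0","side0","scene4","side4"]:
    im,d,m=ld(n+".npz");C=cloud(m,d);C2=(C[...,:2]-AX)@RP;x,y,z=C2[...,0],C2[...,1],C[...,2]
    hsv=cv2.cvtColor(im,cv2.COLOR_BGR2HSV)
    red=((hsv[...,0]<12)|(hsv[...,0]>170))&(hsv[...,1]>100)&(hsv[...,2]<140)
    t=(abs(z-.080)<.003)&(x<-.09)&(x>-.2)&(abs(y)<.03)&red
    print(n,"post top",np.c_[x[t],y[t]].mean(0).round(4),t.sum(), "minmax",[(np.percentile(a[t],2)+np.percentile(a[t],98))/2 for a in (x,y)])
    b=(abs(z-.038)<.004)&(x<-.03)&(x>-.25)&(abs(y)<.075)&(hsv[...,1]>60)&(hsv[...,2]>70)
    for lo in np.arange(-.19,-.04,.02):
        k=b&(x>=lo)&(x<lo+.02)
        if k.sum()>10: print("  x",round(lo+.01,3),"y",np.percentile(y[k],[1,99]).round(4))
    k=b&(abs(y)<.03); print("  front x",np.percentile(x[k],1).round(4))
    # platen/shoe
    k=(abs(y)<.05)&(x<-.045)&(x>-.056)&(z>.045)&(z<.12)
    print("  front face z",np.percentile(z[k],[1,10,50,90,99]).round(4) if k.sum() else 0,k.sum())
```

```text
scene0 post top [-0.1727 -0.004 ] 2 minmax [np.float64(-0.1726561810047106), np.float64(-0.004020290467802641)]
  x -0.18 y [-0.0518  0.0534]
  x -0.16 y [-0.0527  0.0535]
  x -0.14 y [-0.0535  0.0546]
  x -0.12 y [-0.0532  0.0541]
  x -0.1 y [-0.0532  0.0546]
  front x -0.1855
  front face z [0.0774 0.0835 0.1029 0.1073 0.1095] 173
side0 post top [-0.1712 -0.0013] 12 minmax [np.float64(-0.1711449923422314), np.float64(0.0010106052120310354)]
  x -0.18 y [-0.0519  0.0556]
  x -0.16 y [-0.052   0.0575]
  x -0.14 y [-0.0525  0.0554]
  x -0.12 y [-0.0511  0.0539]
  x -0.1 y [-0.0529  0.0559]
  x -0.08 y [-0.0536 -0.0473]
  x -0.06 y [-0.0534 -0.0468]
  x -0.04 y [-0.0538 -0.0458]
  front x -0.1838
  front face z [0.0839 0.0986 0.1052 0.1093 0.1103] 147
scene4 post top [-0.1383 -0.0017] 22 minmax [np.float64(-0.13896681479192352), np.float64(-0.0018536436069966607)]
  x -0.16 y [-0.0556  0.0482]
  x -0.14 y [-0.0541  0.0526]
  x -0.12 y [-0.0542  0.0519]
  x -0.1 y [-0.0532  0.0536]
  x -0.08 y [-0.0537  0.0537]
  front x -0.1555
  front face z [0.0781 0.0842 0.1031 0.1077 0.1091] 154
side4 post top [-0.1401 -0.0021] 11 minmax [np.float64(-0.14011497363377162), np.float64(-0.001663916781274412)]
  x -0.16 y [-0.0525  0.0525]
  x -0.14 y [-0.055   0.0536]
  x -0.12 y [-0.0537  0.0522]
  x -0.1 y [-0.0539  0.0349]
  x -0.08 y [-0.0535  0.0555]
  x -0.06 y [-0.0536 -0.0479]
  x -0.04 y [-0.053  -0.0461]
  front x -0.1535
  front face z [0.0837 0.0987 0.1054 0.109  0.1107] 144
```

Run:
```python
from h import *
from rig import *
x=-.176
move_linear([*w(x,.0005),.13],down(88.5),.15);move_linear([*w(x,.0005),.052],None,.15)
F0=sense()["contact_force"];last=None;dx=np.array([*RP[:,0],0])
while x<-.125:
    x+=.003;move_linear([*w(x,.0005),.052],None,.05)
    s=sense();f=s["contact_force"]-F0
    print(round(x,4),"t",round(s["time_s"],2),topress(s["eef_pos"]).round(4),s["eef_pos"][2].round(4),f.round(1))
    if -f@dx>22: break
```

```text
-0.173 t 13.79 [-0.1716  0.0003] 0.0531 [-0.9 -0.8  0.8]
-0.17 t 14.04 [-0.1694  0.0005] 0.0523 [-1.5  0.   0.1]
-0.167 t 14.29 [-0.1667  0.0005] 0.052 [-0.8 -0.1  0.2]
-0.164 t 14.54 [-0.1637  0.0005] 0.052 [ 0.2 -0.5 -1. ]
-0.161 t 14.79 [-0.1607  0.0005] 0.0521 [-1.7  0.3  0.2]
-0.158 t 15.04 [-0.1577  0.0005] 0.052 [-0.4 -0.2  0.1]
-0.155 t 15.29 [-0.1572  0.0005] 0.0515 [-6.9  0.1  4.6]
-0.152 t 15.54 [-0.1564  0.0004] 0.0511 [-8.7  1.2  6.2]
-0.149 t 15.79 [-0.1516  0.0005] 0.0508 [-4.8 -0.1 -1.6]
-0.146 t 16.04 [-0.1466  0.0006] 0.0514 [-3.3  0.  -3.1]
-0.143 t 16.29 [-0.143   0.0006] 0.0518 [-3.5 -0.5 -1.2]
-0.14 t 16.54 [-0.141   0.0006] 0.0518 [-6.1  0.2  0.5]
-0.137 t 16.79 [-0.1412  0.0006] 0.0516 [-11.2   0.8   6.6]
-0.134 t 17.04 [-0.1412  0.0005] 0.0512 [-16.    1.5  11.7]
-0.131 t 17.29 [-0.1412  0.0005] 0.0508 [-20.5   0.4  16. ]
-0.128 t 17.54 [-0.1413  0.0005] 0.05 [-24.8   1.6  17.7]
```

Run:
```python
from h import *
from rig import *
move_linear([*w(-.19,.0005),.06],None,.2)
move_linear([*w(-.19,.0005),.24],None,.25)
gripper_to(.06)
print(sense()["time_s"])
for n in ["scene","side"]:
    im,d=get_image(n);m=camera_model(n);np.savez(f"{n}5.npz",im=im,d=d,K=m["camera_matrix"],k1=m["k1"],E=m["extrinsics"])
    v,u=(150,260) if n=="scene" else (150,240)
    cv2.imwrite(f"pics/{n}5.png",cv2.resize(im[v:v+170,u:u+220],(776,600),interpolation=cv2.INTER_CUBIC))
    C=cloud(m,d);C2=(C[...,:2]-AX)@RP;x,y,z=C2[...,0],C2[...,1],C[...,2]
    hsv=cv2.cvtColor(im,cv2.COLOR_BGR2HSV)
    red=((hsv[...,0]<12)|(hsv[...,0]>170))&(hsv[...,1]>100)&(hsv[...,2]<140)
    t=(abs(z-.080)<.003)&(x<-.09)&(x>-.2)&(abs(y)<.03)
    print(n,"post top",np.c_[x[t],y[t]].mean(0).round(4),t.sum(),[round((np.percentile(a[t],2)+np.percentile(a[t],98))/2,4) for a in (x,y)])
    b=(abs(z-.038)<.004)&(x<-.03)&(x>-.25)&(hsv[...,1]>60)&(hsv[...,2]>70)&(abs(y)<.03)
    print("  front x",np.percentile(x[b],1).round(4))
    for ya in (-.03,-.015,0,.015,.03):
        k=(abs(y-ya)<.006)&(x<-.03)&(x>-.065)&(z>.038)&(z<.13)
        o=np.argsort(-z[k]);print(ya,[(round(float(a)*1e3),round(float(c)*1e3)) for a,c in zip(x[k][o],z[k][o])][::2][:26])
```

```text
19.475
scene post top [-0.1222 -0.0012] 26 [np.float64(-0.1225), np.float64(-0.0011)]
  front x -0.1386
-0.03 [(-35, 128), (-38, 127), (-37, 120), (-37, 115), (-36, 110), (-36, 108), (-30, 108), (-43, 108), (-35, 107), (-37, 107), (-37, 107), (-43, 106), (-49, 106), (-44, 105), (-51, 104), (-49, 104), (-51, 103), (-53, 101), (-52, 100), (-50, 98), (-52, 98), (-46, 84), (-42, 84), (-43, 84), (-45, 82), (-37, 81)]
-0.015 [(-44, 109), (-33, 109), (-38, 108), (-50, 108), (-33, 107), (-51, 107), (-33, 107), (-37, 106), (-37, 106), (-38, 105), (-45, 105), (-51, 103), (-51, 102), (-51, 101), (-49, 99), (-51, 97), (-51, 96), (-45, 86), (-44, 85), (-41, 83), (-46, 83), (-39, 83), (-44, 81), (-43, 78), (-43, 77), (-44, 77)]
0 [(-43, 108), (-41, 108), (-47, 108), (-31, 108), (-47, 107), (-39, 107), (-35, 106), (-40, 106), (-36, 106), (-34, 105), (-51, 105), (-52, 104), (-49, 103), (-51, 100), (-50, 97), (-50, 95), (-41, 85), (-43, 84), (-41, 83), (-43, 82), (-46, 81), (-45, 79), (-43, 79), (-44, 76), (-42, 73), (-44, 42)]
0.015 [(-48, 110), (-32, 109), (-37, 108), (-49, 108), (-38, 108), (-32, 
[... 1489 characters left out ...]
), (-43, 85), (-36, 85), (-44, 82), (-43, 78), (-42, 77), (-42, 76), (-35, 43)]
0.015 [(-35, 111), (-49, 110), (-41, 110), (-37, 110), (-46, 110), (-39, 109), (-43, 109), (-52, 108), (-48, 108), (-46, 108), (-48, 106), (-50, 105), (-49, 103), (-50, 101), (-48, 99), (-44, 87), (-39, 86), (-37, 85), (-42, 84), (-43, 83), (-44, 82), (-44, 81), (-43, 77), (-53, 44), (-49, 44), (-56, 43)]
0.03 [(-31, 129), (-32, 127), (-32, 124), (-35, 122), (-36, 120), (-35, 116), (-42, 111), (-32, 110), (-48, 110), (-41, 109), (-33, 109), (-40, 109), (-42, 108), (-50, 108), (-33, 107), (-50, 107), (-51, 107), (-50, 106), (-50, 104), (-50, 103), (-51, 102), (-50, 100), (-38, 88), (-45, 87), (-42, 86), (-40, 86)]
```

View pics/scene5.png

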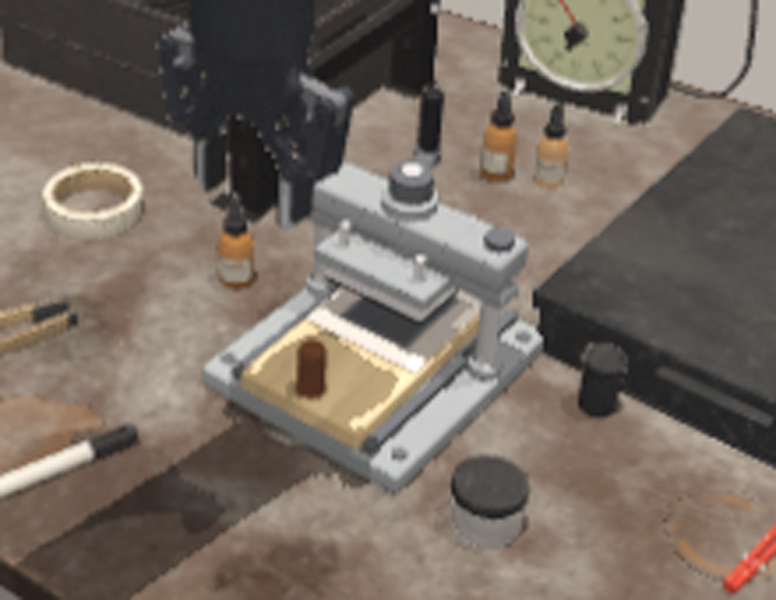

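View pics/side5.png

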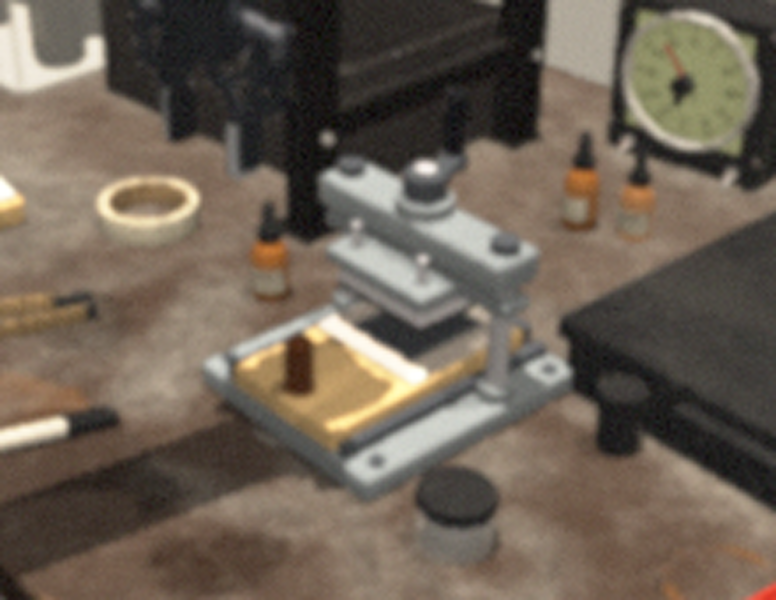

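The board is home: the post top is at press x ≈ -0.121 in both views. The shoe face is about 33 mm above the print, so I expect contact after roughly 1.35 turns. Next I grip the handle.

Run:
```python
from h import *
from rig import *
H=[.6655,-.1163]
move_linear([.46,-.1165,.285],down(88.5),.25)
move_linear([*H,.275],None,.25)
move_linear([*H,.185],None,.15)
f=[]
for _ in range(5): wait(.02);f.append(sense()["contact_force"])
np.save("F0c.npy",np.mean(f,0));
gripper_to(.01);wait(.1);s=sense()
print(s["time_s"],s["eef_pos"],s["finger_gap"],np.mean(f,0),s["contact_force"])
im,d=get_image("scene");v,u=150,260
cv2.imwrite("pics/g6.png",cv2.resize(im[120:290,280:500],(776,600),interpolation=cv2.INTER_CUBIC))
```

```text
22.3083 [ 0.66614156 -0.11531345  0.18606483] 0.016371801340790682 [-0.33181252 -0.2081559   0.1245149 ] [-1.11022557  2.62125542  4.62660637]
```

View pics/g6.png

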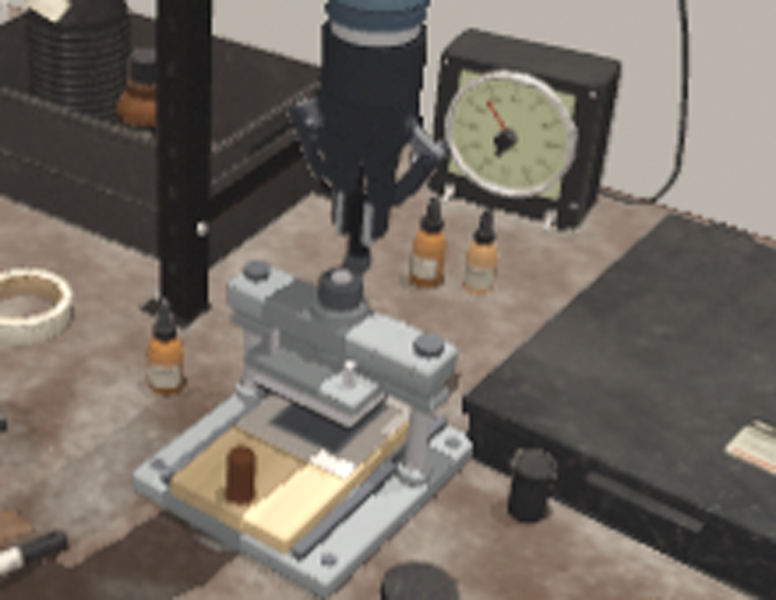

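The handle is held between the pads. First I wind 1.0 turn while logging force.

```bash
cat > wind.py <<'E'
from h import *
from rig import *
import json,os
R=.045;Z=.186
def wind(frm,to,step=15,speed=.06,stop=None,n=2,pr=True):
    "angles: degrees clockwise commanded from start phi0=15.5deg world"
    F0=np.load("F0c.npy");a=frm;out=[]
    while a<to-1e-6:
        a=min(a+step,to);ph=np.deg2rad(15.5-a)
        move_linear([AX[0]+R*np.cos(ph),AX[1]+R*np.sin(ph),Z],None,speed)
        f=[]
        for _ in range(n): s=sense();f.append(s["contact_force"]-F0);wait(.015)
        f=np.mean(f,0);p=s["eef_pos"];r=p[:2]-AX;pa=np.arctan2(r[1],r[0])
        t=np.array([np.sin(pa),-np.cos(pa)]);T=-f[:2]@t;rad=f[:2]@r/np.hypot(*r)
        act=15.5-np.degrees(pa);act+=360*round((a-act)/360)
        out.append((a,act,T,rad,f[2],np.hypot(*r)*1e3,s["time_s"]))
        if pr: print("cmd %.0f act %.1f T %.1f rad %.1f fz %.1f R %.1f t %.2f"%out[-1])
        with open("wind.log","a") as fh: fh.write(json.dumps([float(v) for v in out[-1]]+[float(v) for v in p])+"\n")
        if T>22 or (stop and stop(out)): print("STOP");break
    return a
E
python3 - <<'E'
from wind import *
wind(0,360)
E
```

```text
cmd 15 act 11.0 T 5.4 rad 0.0 fz 3.9 R 45.5 t 22.71
cmd 30 act 26.2 T 5.6 rad 0.2 fz 2.6 R 45.1 t 23.08
cmd 45 act 41.8 T 4.7 rad -0.5 fz 2.7 R 44.8 t 23.46
cmd 60 act 57.7 T 4.5 rad -2.3 fz 2.2 R 44.4 t 23.83
cmd 75 act 73.3 T 4.8 rad -2.9 fz 1.6 R 44.0 t 24.21
cmd 90 act 88.5 T 3.2 rad -3.9 fz 2.6 R 43.8 t 24.58
cmd 105 act 103.6 T 3.0 rad -4.4 fz 1.4 R 43.6 t 24.96
cmd 120 act 118.4 T 3.2 rad -5.4 fz 0.8 R 43.6 t 25.33
cmd 135 act 133.1 T 2.5 rad -5.8 fz -0.3 R 43.6 t 25.71
cmd 150 act 147.6 T 2.8 rad -5.4 fz -1.4 R 43.7 t 26.08
cmd 165 act 161.5 T 2.3 rad -6.3 fz -1.9 R 43.9 t 26.46
cmd 180 act 174.9 T 2.9 rad -5.8 fz -1.9 R 44.1 t 26.83
cmd 195 act 187.9 T 4.3 rad -3.5 fz -0.6 R 44.4 t 27.21
cmd 210 act 201.6 T 6.1 rad -0.6 fz 1.6 R 44.7 t 27.58
cmd 225 act 217.6 T 4.5 rad 2.1 fz 5.2 R 45.1 t 27.96
cmd 240 act 234.1 T 4.9 rad 5.1 fz 7.9 R 45.5 t 28.33
cmd 255 act 251.1 T 4.7 rad 4.9 fz 7.8 R 45.9 t 28.71
cmd 270 act 267.4 T 3.4 rad 4.6 fz 6.2 R 46.2 t 29.08
cmd 285 act 283.1 T 3.1 rad 3.5 fz 5.1 R 46.3 t 29.46
cmd 300 act 298.3 T 2.7 rad 3.4 fz 5.2 R 46.5 t 29.83
cmd 315 act 313.7 T 3.8 rad 3.8 fz 4.0 R 46.4 t 30.21
cmd 330 act 329.0 T 3.4 rad 3.6 fz 3.6 R 46.3 t 30.58
cmd 345 act 344.2 T 3.7 rad 3.6 fz 2.8 R 46.1 t 30.96
cmd 360 act 359.3 T 4.6 rad 2.5 fz 2.4 R 45.8 t 31.33
```

```bash
cat > shoe.py <<'E'
from h import *
from rig import *
def look(tag):
    for n in ["scene","side"]:
        im,d=get_image(n);m=camera_model(n);np.savez(f"{n}{tag}.npz",im=im,d=d,K=m["camera_matrix"],k1=m["k1"],E=m["extrinsics"])
        cv2.imwrite(f"pics/{n}{tag}.png",cv2.resize(im[190:280,310:430],(800,600),interpolation=cv2.INTER_CUBIC))
        C=cloud(m,d);C2=(C[...,:2]-AX)@RP;x,y,z=C2[...,0],C2[...,1],C[...,2]
        k=(abs(y)<.04)&(x<-.04)&(x>-.058)&(z>.03)&(z<.13)
        print(n,"z hist",[(int(a*1e3),int(c)) for c,a in zip(*np.histogram(z[k],bins=np.arange(.038,.114,.002)))if c])
E
python3 - <<'E'
from shoe import *
import json
from scipy.optimize import least_squares
L=np.array([json.loads(l) for l in open("wind.log")]);P=L[:,7:9]
r=least_squares(lambda c:np.hypot(*(P-c[:2]).T)-.045,[.622,-.1277]);print(r.x,np.abs(r.fun).max())
r=least_squares(lambda c:np.hypot(*(P-c[:2]).T)-c[2],[.622,-.1277,.045]);print(r.x,np.abs(r.fun).max())
look(7)
E
```

```text
[ 0.62241343 -0.12631465] 5.268492898508059e-05
[ 0.62241353 -0.12631404  0.04500928] 4.3932638929301826e-05
scene z hist [(38, 62), (40, 37), (42, 4), (48, 4), (50, 8), (52, 11), (54, 11), (56, 17), (58, 20), (60, 16), (62, 1), (68, 1), (70, 5), (72, 12), (74, 13), (76, 14), (78, 15), (80, 29), (82, 47), (84, 7), (86, 1)]
side z hist [(38, 18), (40, 61), (42, 39), (44, 4), (50, 2), (52, 7), (54, 13), (56, 9), (58, 13), (60, 24), (62, 10), (72, 5), (74, 10), (76, 14), (78, 14), (80, 18), (82, 21), (84, 44), (86, 10)]
```

View pics/side7.png

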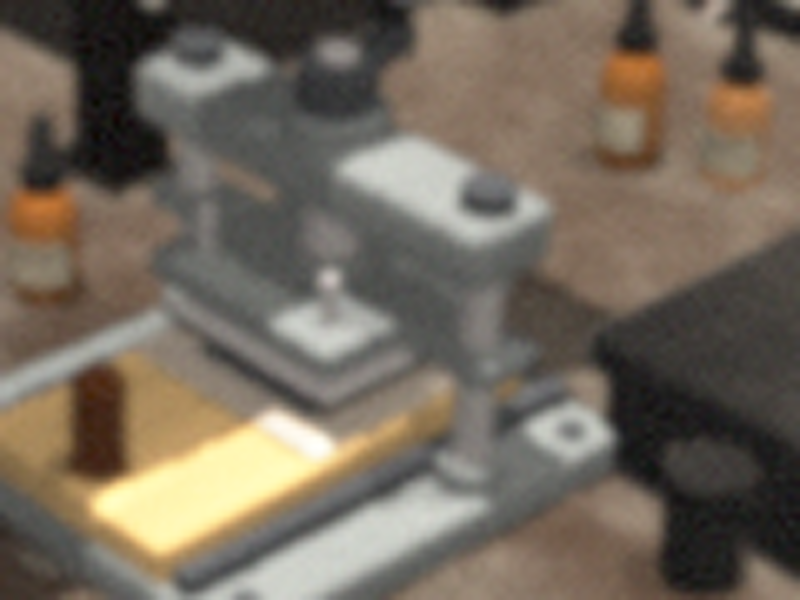

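```bash
sed -i 's/^R=.045;Z=.186/R=.045;Z=.186;AX=np.array([.62241,-.12631])/' wind.py
python3 - <<'E'
from wind import *
wind(360,520,step=10,speed=.05,n=3)
E
```

```text
cmd 370 act 368.6 T 5.7 rad 0.5 fz 3.2 R 45.0 t 31.77
cmd 380 act 378.5 T 5.7 rad 0.3 fz 3.8 R 45.0 t 32.12
cmd 390 act 388.4 T 5.7 rad -0.4 fz 3.0 R 45.0 t 32.48
cmd 400 act 398.3 T 6.1 rad -1.3 fz 1.7 R 45.0 t 32.84
cmd 410 act 408.4 T 5.9 rad -1.9 fz 2.2 R 45.0 t 33.20
cmd 420 act 418.5 T 5.1 rad -1.5 fz 2.2 R 45.0 t 33.56
cmd 430 act 428.5 T 5.5 rad -2.8 fz 1.8 R 45.0 t 33.92
cmd 440 act 438.5 T 4.7 rad -3.0 fz 1.6 R 45.0 t 34.27
cmd 450 act 448.4 T 4.5 rad -3.4 fz 1.8 R 45.0 t 34.63
cmd 460 act 458.3 T 4.7 rad -3.9 fz 1.2 R 45.0 t 34.99
cmd 470 act 468.0 T 3.7 rad -4.0 fz 0.5 R 45.0 t 35.35
cmd 480 act 477.7 T 4.0 rad -4.2 fz 0.2 R 45.0 t 35.71
cmd 490 act 487.3 T 4.2 rad -4.8 fz -0.8 R 45.0 t 36.07
cmd 500 act 496.8 T 3.5 rad -5.7 fz -0.8 R 45.0 t 36.42
cmd 510 act 506.1 T 3.9 rad -5.1 fz -1.6 R 45.0 t 36.78
cmd 520 act 514.0 T 5.5 rad -6.5 fz -3.4 R 45.0 t 37.14
```

Run:
```python
from wind import *
wind(520,570,step=10,speed=.05,n=3)
from shoe import look
look(8)
```

```text
cmd 530 act 522.0 T 7.0 rad -6.4 fz -4.5 R 45.0 t 37.50
cmd 540 act 530.3 T 7.3 rad -5.9 fz -3.8 R 45.0 t 37.86
cmd 550 act 538.5 T 7.8 rad -4.6 fz -3.2 R 45.0 t 38.22
cmd 560 act 546.6 T 8.2 rad -2.9 fz -0.7 R 45.0 t 38.58
cmd 570 act 554.8 T 9.4 rad 0.1 fz 1.8 R 44.9 t 38.93
scene z hist [(38, 54), (40, 40), (42, 11), (44, 7), (46, 13), (48, 15), (50, 15), (56, 5), (58, 8), (60, 14), (62, 13), (64, 13), (66, 20), (68, 33), (70, 37), (72, 7)]
side z hist [(38, 19), (40, 59), (42, 46), (44, 13), (46, 9), (48, 17), (50, 17), (52, 12), (56, 1), (60, 6), (62, 14), (64, 13), (66, 17), (68, 17), (70, 36), (72, 33), (74, 3)]
```

View pics/side8.png

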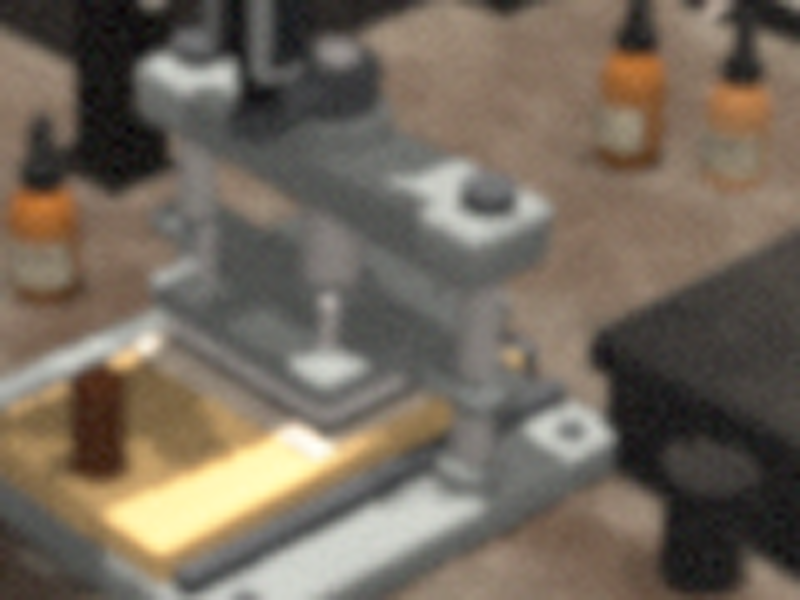

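The shoe is down on the print, and lag and force stepped up between 506° and 514°. Shoe travel in the images also puts contact at about 510°, so I'll stop at 690°.

Run:
```python
from wind import *
a=wind(570,740,step=8,speed=.05,n=2,stop=lambda o:o[-1][1]>683)
print(a)
```

```text
cmd 578 act 561.6 T 9.5 rad 3.0 fz 5.0 R 45.0 t 39.34
cmd 586 act 569.2 T 9.7 rad 5.5 fz 8.1 R 44.9 t 39.65
cmd 594 act 577.8 T 10.4 rad 8.5 fz 11.5 R 44.9 t 39.96
cmd 602 act 587.4 T 10.5 rad 9.3 fz 12.4 R 44.9 t 40.27
cmd 610 act 597.4 T 11.2 rad 10.2 fz 13.4 R 44.9 t 40.58
cmd 618 act 607.4 T 10.6 rad 8.9 fz 12.8 R 44.9 t 40.88
cmd 626 act 617.0 T 10.0 rad 8.4 fz 13.4 R 44.9 t 41.19
cmd 634 act 626.3 T 10.9 rad 7.0 fz 11.8 R 44.9 t 41.50
cmd 642 act 635.2 T 10.4 rad 6.5 fz 11.4 R 44.9 t 41.81
cmd 650 act 643.8 T 10.5 rad 6.1 fz 11.3 R 45.0 t 42.12
cmd 658 act 652.2 T 10.3 rad 5.4 fz 10.7 R 45.0 t 42.42
cmd 666 act 660.5 T 10.4 rad 4.0 fz 9.4 R 45.0 t 42.73
cmd 674 act 668.6 T 10.8 rad 3.2 fz 9.6 R 45.0 t 43.04
cmd 682 act 676.5 T 10.6 rad 2.9 fz 8.6 R 45.0 t 43.35
cmd 690 act 684.3 T 11.6 rad 1.8 fz 8.8 R 45.0 t 43.66
STOP
690
```

Run:
```python
from shoe import *
p=sense()["eef_pos"];
gripper_to(.06);s=sense();p=s["eef_pos"];print(s["time_s"],p,s["contact_force"])
move_linear([p[0],p[1],.28],None,.15)
move_linear([.48,-.12,.32],None,.25)
wait(.3);s=sense();print(s["time_s"],s["contact_force"])
AX2=np.array([.62241,-.12631])
look(9)
for n in ["scene","side"]:
    im,d,m=ld(n+"9.npz");C=cloud(m,d);x,y,z=C[...,0],C[...,1],C[...,2]
    k=(np.hypot(x-AX2[0],y-AX2[1])<.07)&(z>.205)&(z<.225);P=C[k]
    if len(P)>4:
        r=cv2.minAreaRect((P[:,:2]*1e3).astype(np.float32));v=np.array(r[0])/1e3-AX2
        print(n,"handle",k.sum(),np.round(r[0],1),"R",np.hypot(*v)*1e3,"cw from start ref",15.5-np.degrees(np.arctan2(v[1],v[0]))+720)
    t=(abs(z-.080)<.003)&(x>.46)&(x<.53)&(abs(y+.12)<.03)
    if t.sum()>4: print("post",[round((np.percentile(a[t],2)+np.percentile(a[t],98))/2,4) for a in (x,y)], topress([x[t].mean(),y[t].mean()]))
im,_,_=ld("scene9.npz");cv2.imwrite("pics/fin.png",im)
```

```text
44.1667 [ 0.65377584 -0.09549269  0.18562937] [ 0.25030542 -0.40509318  0.40733449]
46.1083 [ 0.54489326  0.65706917 -0.34325461]
scene z hist [(38, 47), (40, 46), (42, 7), (44, 3), (48, 4), (50, 11), (52, 12), (54, 13), (56, 16), (58, 28), (60, 40), (62, 25), (64, 1)]
side z hist [(38, 29), (40, 60), (42, 33), (44, 13), (46, 1), (50, 1), (52, 11), (54, 12), (56, 17), (58, 16), (60, 14), (62, 46), (64, 18), (66, 2)]
scene handle 40 [647.2 -93.2] R 41.365351087254815 cw from start ref 682.2693194066923
post [np.float64(0.4994), np.float64(-0.1224)] [-0.12281779 -0.00168255]
side handle 50 [648.6 -92.8] R 42.5161550034607 cw from start ref 683.4467027728903
post [np.float64(0.5004), np.float64(-0.1216)] [-0.12184862 -0.001427  ]
```

View pics/side9.png

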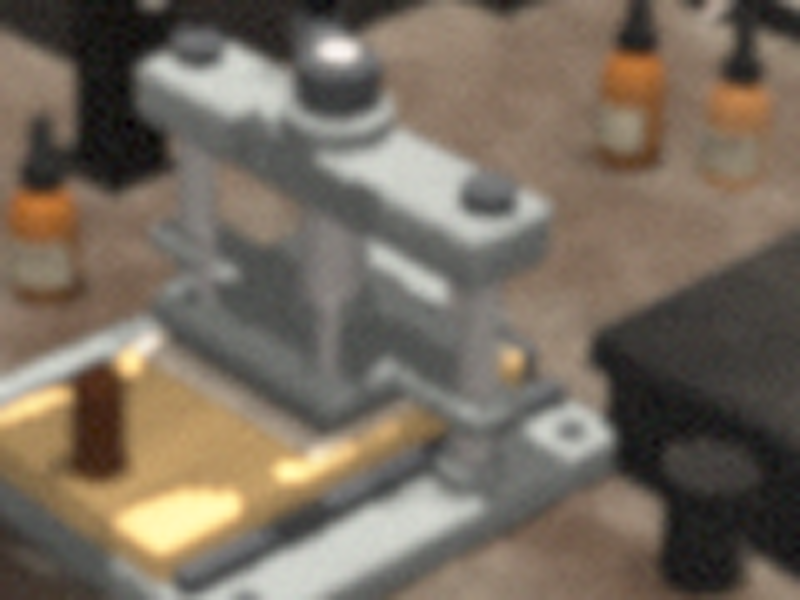

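View pics/fin.png

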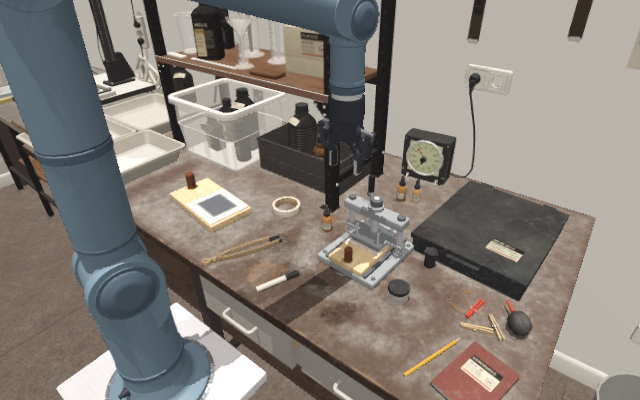

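Run:
```python
from rig import *
s=sense();print(s["time_s"],s["contact_force"]);print(close_job())
```

```text
46.2083 [ 0.79255468 -0.02773145 -0.12579488]
the job is handed in; nothing more can be done
None
```

I pushed the board home, wound the shoe down to contact, gave the crank just under half a turn more, let go and handed the job in at 46 s. `close_job` gives no verdict. Shoe force could not be measured directly; I infer it from the crank angle.

- **Board:** The first push, with the post gripped, stalled about 15 mm short because the grip was pressing the board down. I released it and pushed with shut fingers until it stopped hard, with about 25 N of push. By finger contact the post is then at x ≈ -0.120 m. The final pictures read about -0.122 m, still inside the 5 mm tolerance but slightly different.
- **Crank:** Contact came about 1.4 turns from the start, where force and handle lag stepped up. Shoe travel in the pictures put it at the same place. I released about 0.48 turn past that, which should mean roughly 75 N on the print. The rise in handle force (about 7 N, against 6.3 N expected) and the platen's descent fit this.
- **After release:** The handle was within 2° of where I left it and the wrist force was near zero. The three bystanders look unmoved in the final scene picture; I did not measure them.

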